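# Trim the chamber lid and hold it at its balance point

### The job

The lid stay of the grey sample chamber has to be refitted, so the lid must be held poised meanwhile. With the lid still shut, slide the steel trim weight on top of it towards the lid's handle bar until you feel it seat fully against its stop; then raise the lid slowly by its handle bar to its balance point, where it would fall neither shut nor backwards (leaning a little towards the handle side, not quite upright), never letting it drop or go over backwards. Finish while still gripping the bar, with the lid held still at the balance point, and leave the things standing round the chamber where they are.

Things in the scene. Friction and masses are not known exactly. Their poses are not given: they have to be found in the camera images.
- chamber: Grey open-topped box, 170 x 150 x 74 mm, fixed to the bench, with an aluminium lid. Origin: centre of its underside, on the bench. Its z is up; x points from the front (handle side, facing the robot within 0.3 rad) to the back, where the hinge is; y is parallel to the hinge. 'Chamber frame' below means from this origin along these axes.
- lid_hinge (a point): Middle of the lid's hinge axis, at (80, 0, 79) mm in the chamber frame; the axis runs along the chamber's y.
- lid (a joint): Angle of the lid, rad. 0: shut, level; grows as the handle side rises; 1.57: plate upright; 2.3: fallen over backwards. The lid (plate 172 x 154 x 6 mm; 0.64 kg with weight and bar) turns with almost no friction and falls one way or the other if let go. With the trim weight home its centre of mass is straight above the hinge, and it balances, at 1.315 rad.
- lid_bar (a point): Centre of the lid's handle, a round steel bar 12 mm thick, parallel to the hinge, 90 mm free between two arms. Lid shut: at (-125, 0, 109) mm in the chamber frame, 40 mm before the front wall; it swings about the hinge at 207 mm radius; at the balance point it is at (57, 0, 285) mm. Pinch it from above, fingers closing at right angles to the bar; it turns between them as the lid swings.
- trim_weight (a joint): Position of the trim weight on its rod, m. 0: home, seated against the stop at the handle end of the rod; it grows as the weight lies farther from the stop, towards the hinge (0.034 at most). A stiff slide: about 6.5 N move it, and it stays where it is left, also when the lid is raised.
- weight_center (a point): Centre of the trim weight, a dark steel block 40 (along its rod, the chamber's x) x 36 (y) x 44 mm high, on the lid's middle line. Lid shut: home at (-14, 0, 115) mm in the chamber frame; underside at 93, lid plate's top at 82 mm height. Grip it across 36 mm, or push its hinge-side face, along -x. Rod-end brackets (26 mm wide, top at 124 mm) stand at x = -48 and 58 mm.
- vial_3: Bystander: small brown vial with white cap, 27 mm across, 58 mm high; origin at its foot.
- petri_stack: Bystander: two clear closed dishes, 62 mm across, 30 mm high in all; origin at the underside.
- timer: Bystander: flat white timer, 62 x 66 x 18 mm; origin at the underside.
- fitting_box: Bystander: small white carton, 50 x 75 x 28 mm; origin at the underside.

How it is judged:
By the outcome, as a careful person would: the job done as asked, in the order asked, and still so for the second after the job is handed in, while the arm keeps its last pose, push and grip.
It also fails if it takes over 64 s, if anything falls off the work surface, if the arm or the gripper's body presses on something with over 40 N, if the wrist force passes 120 N, or if a joint passes its speed limit or range.

### The arm

A 7-joint arm with a two-finger parallel gripper is mounted at the origin on a cart in front of the work surface, level with it; the furniture and walls round the work are solid. World frame = base frame: x ahead of the robot, y to its left, z up, the work surface at z = 0. Lengths are in m, angles in rad, forces in N, time in s.
With the tool pointing down it reaches from about 0.4 to 0.875 m from the base axis. Payload 6.5 kg.
Tool frame: the origin (TCP) lies at the very end of the fingers, on their centre line; the grasp point (between the pads) lies 19 mm behind it (robot.pinch_z is the distance from the TCP to the grasp point, in m); z points along the fingers, y is the direction in which the jaws open and shut (so a half turn about z gives the same grasp; the last joint's range is limited). The gripper opens to 88 mm and grips with 3 to 60 N. Pads are 18 mm wide; open, the fingers measure 123 mm over their backs; the gripper's body (75 mm by 187 mm) begins 45 mm behind the grasp point.
Start: joints at [1.166, 0.536, -0.004, 1.538, 0.003, 1.067, -0.071], TCP at [0.216, -0.613, 0.239] pointing down, gripper open.
Joint ranges: [-2.7, 2.7], [-0.37, 2.16], [-1.27, 1.26], [0.24, 2.4], [-1.31, 4.45], [0.19, 1.91], [-2.76, 2.76]. Speed limits (rad/s): [2.39, 2.39, 3.14, 3.14, 3.14, 3.14, 3.14].

### API

Orientations are given as [roll, pitch, yaw] about the fixed x, y, z axes, in that order (R = Rz(yaw) Ry(pitch) Rx(roll)).
In Python, from workcell import robot gives the robot as it stands.
- The arm moves only by the tool drive_tool, never from a script. Its argument "motion" is a list of rows, each a list of 5 numbers: the opening, from -1 (shut) to 1 (fully open), then the shift along the world's x, y, z in units of 30 mm (1.0 is 30 mm), then the turn about the world's z in rad. A call has 1 to 20 rows; each row shifts and turns the commanded pose from where the row before left it; what a row does not reach is not made up. A row lasts 1/8 s, in which the tool goes at most 62.5 mm and 10.7 degrees, less where a joint would pass 70% of its speed; a pose out of reach is approached as far as the arm can. A call is refused whole if a number of a shift passes 1 or a number of a turn 0.188, either way. A call with a gripper value outside its range is refused whole. The fingers move at their own pace and stop on an object; "force" is the grip in N (left out, the last holds). Time passes only in rows, so rows that do not move let the fingers close. It gives the time, the measured TCP pose, the force and the opening at its end, in the units of the state.
- robot.state(): the state, without advancing time (a new reading comes with each control period).
- robot.camera(name): name is "scene" or "top" or "wrist"; returns a dict with "color" (400x640x3 uint8, blue, green, red), "range_z" (400x640 float32, m along the optical axis (not along the pixel's ray), 0 where there is no reading), "fx", "fy", "cx", "cy" (pixels), "k1" (the pictures are not rectified: a ray, as slopes to the right and down, at radius r is drawn at 1 + k1 r^2 times it, then the intrinsics apply), "rvec" (rotation vector, rad) and "tvec" (3), from world to camera coordinates, as OpenCV has them. Camera axes: x right, y down, z forward; pixel columns grow to the right and rows downward; lengths in m; the calibration is good to about 2 mm. A picture is of the moment at which its call begins.
- robot.close_job(): hands the job in, once; it reports no verdict.
The state is a dict: "time_s": time; "q": joint angles; "qd": joint speeds; "tau": joint torques, N m; "tcp_pos": TCP position; "tcp_rot": TCP orientation; "ft_force": force on the tool from outside, world axes, zero at the start; "moment": the same for the moment, N m; "opening": finger opening in m.
Only numpy, scipy, OpenCV 4.12 (cv2) and the standard library are available. Lean on these libraries where they do the work, as an engineer would, in place of code of your own. Each camera call takes 0.05 s, during which the arm holds its last target.

## Working session

There is one attempt and no reset: what is moved stays moved. The work goes in short steps, Python scripts to look and compute and a tool call to move; the robot and the scene stay as the last step left them, time stands still between calls to the robot, and variables do not carry over. Pictures are saved under pics/ and viewed, and the job is handed in when it is done.

Besides the shell and the picture viewer there is one more tool, called after "Call:" as name([rows], argument=value, ...), one row to a line, values as JSON. drive_tool: Moves the arm, as the interface text tells. Its arguments: {"type":"object","properties":{"motion":{"type":"array"},"force":{"type":"number"}},"required":["motion"]}

```bash
mkdir -p pics; ls
python3 - <<'E'
from workcell import robot
import cv2
s=robot.state();print({k:s[k] for k in('time_s','tcp_pos','tcp_rot','ft_force','opening')},robot.pinch_z)
for n in("scene","top"):
    c=robot.camera(n);cv2.imwrite(f"pics/{n}0.png",c["color"])
    import numpy as np
    np.savez(f"{n}0.npz",**c)
E
```

```text
pics
{'time_s': 0.0, 'tcp_pos': array([ 0.21580085, -0.61248598,  0.23784078]), 'tcp_rot': array([-3.13988336e+00,  1.41943830e-04,  3.38863637e-01]), 'ft_force': array([ 0.45414908,  0.3622668 , -1.10943277]), 'opening': 0.08835926304371441} 0.0187
```

View pics/scene0.png

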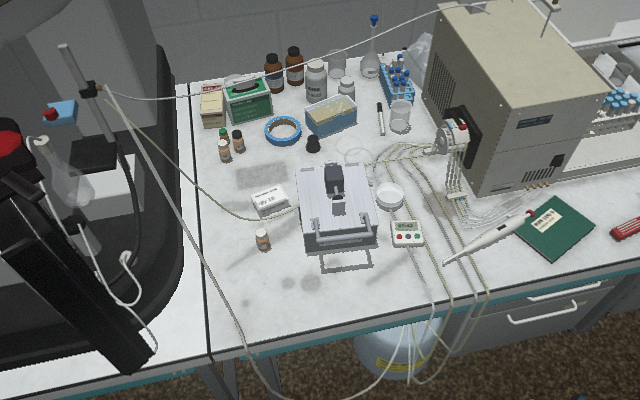

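View pics/top0.png

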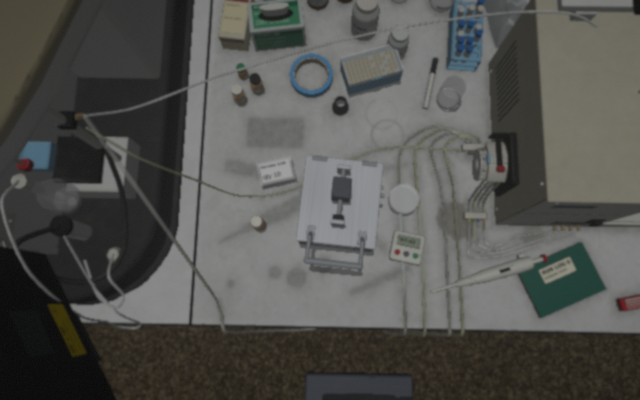

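The top view shows the chamber lid at about (340,200), the dark weight at (342,188), and the handle bar at about (334,266). I'll enlarge it and add world coordinates.

```bash
cat > h.py <<'E'
import numpy as np,cv2
def load(n):
    return dict(np.load(n))
def ray(c,u,v):
    x=(u-float(c["cx"]))/float(c["fx"]);y=(v-float(c["cy"]))/float(c["fy"])
    K=np.array([[c["fx"],0,c["cx"]],[0,c["fy"],c["cy"]],[0,0,1]],float)
    p=cv2.undistortPoints(np.array([[[u,v]]],float),K,np.array([float(c["k1"]),0,0,0]))[0,0]
    R=cv2.Rodrigues(np.array(c["rvec"],float))[0];t=np.array(c["tvec"],float).ravel()
    return -R.T@t, R.T@np.array([p[0],p[1],1.0])
def onz(c,u,v,z):
    o,d=ray(c,u,v);return o+d*(z-o[2])/d[2]
def depthpt(c,u,v):
    o,d=ray(c,u,v);z=float(c["range_z"][int(round(v)),int(round(u))]);return o+d*z
def proj(c,P):
    K=np.array([[c["fx"],0,c["cx"]],[0,c["fy"],c["cy"]],[0,0,1]],float)
    return cv2.projectPoints(np.array(P,float).reshape(-1,3),np.array(c["rvec"],float),np.array(c["tvec"],float),K,np.array([float(c["k1"]),0,0,0]))[0].reshape(-1,2)
E
python3 - <<'E'
from h import *
for n,(x0,y0,x1,y1) in(("top",(240,130,440,290)),("scene",(240,140,440,300))):
    c=load(n+"0.npz");print(n,[c[k] for k in("fx","k1","tvec","rvec")],ray(c,320,200))
    cv2.imwrite(f"pics/{n}_z.png",cv2.resize(c["color"][y0:y1,x0:x1],None,fx=4,fy=4 if n=="top" else 3.7,interpolation=cv2.INTER_CUBIC)[:600])
c=load("top0.npz")
for u,v in((312,180),(370,180),(342,188),(310,230),(370,235),(335,264),(260,300)):print(u,v,depthpt(c,u,v).round(3))
E
```

```text
top [array(513.20365464), array(0.00874113), array([0.09255733, 0.59882899, 0.97334827]), array([ 2.14297775, -2.10139054,  0.19354498])] (array([0.40687043, 0.09844192, 1.06739661]), array([ 0.1930931 ,  0.02247703, -0.98110492]))
scene [array(465.84393125), array(0.00832485), array([0.24416583, 0.49159269, 0.69254863]), array([ 1.6336562 , -2.0553069 ,  0.69672684])] (array([0.00879207, 0.23316626, 0.8523263 ]), array([ 0.60159266, -0.12001912, -0.78977108]))
312 180 [0.641 0.138 0.079]
370 180 [0.643 0.023 0.082]
342 188 [0.614 0.079 0.136]
310 230 [0.541 0.139 0.086]
370 235 [0.534 0.023 0.083]
335 264 [0.474 0.09  0.114]
260 300 [ 0.406  0.241 -0.   ]
```

View pics/top_z.png

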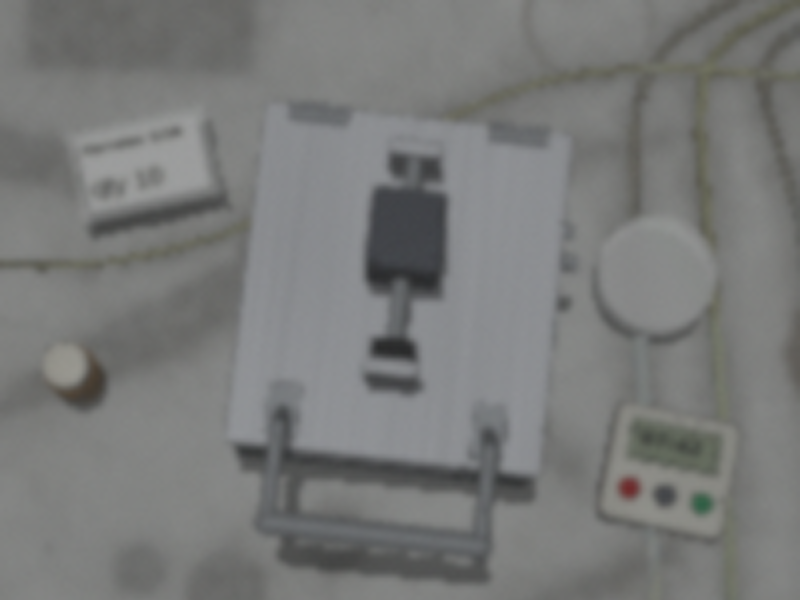

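View pics/scene_z.png

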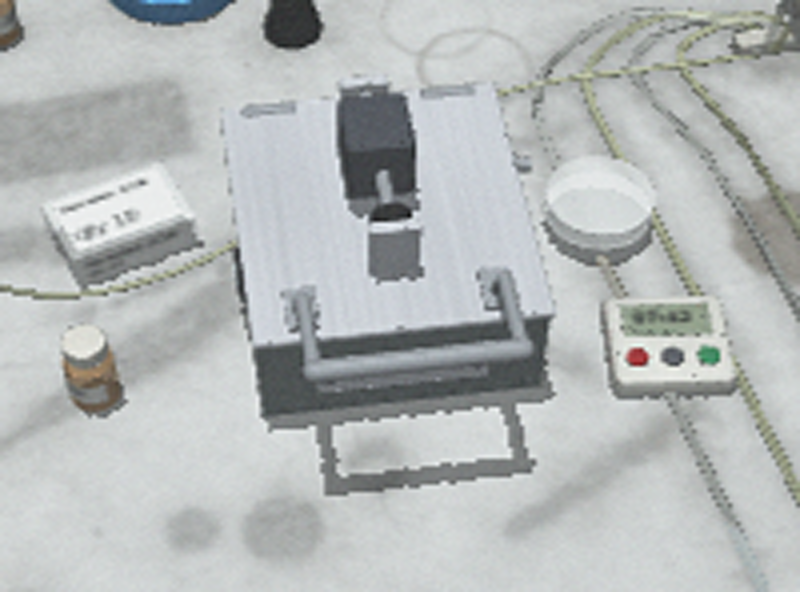

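Measuring the chamber pose from the lid edges at z = 0.082, with the bar and weight as cross-checks.

Run:
```python
from h import *
c=load("top0.npz")
# cloud from depth in ROI
P=[];px=[]
for v in range(140,280):
    for u in range(285,390):
        if c["range_z"][v,u]>0: P.append(depthpt(c,u,v));px.append((u,v))
P=np.array(P);px=np.array(px)
def rect(m,name):
    mask=np.zeros((400,640),np.uint8);mask[px[m,1],px[m,0]]=255
    n,l,st,ce=cv2.connectedComponentsWithStats(mask)
    k=1+np.argmax(st[1:,4]);sel=l[px[:,1],px[:,0]]==k;sel&=m
    r=cv2.minAreaRect((P[sel,:2]*1000).astype(np.float32));print(name,sel.sum(),r,P[sel].mean(0).round(4))
rect((P[:,2]>.070)&(P[:,2]<.094),"lid")
rect((P[:,2]>.128)&(P[:,2]<.145),"weight")
b=(P[:,2]>.098)&(P[:,2]<.125)&(P[:,0]<.50)
print("bar",b.sum());rect(b,"bar")
# lid corners by eye in the zoomed crop
for n,(u,v) in dict(BL=(270,102),BR=(573,132),FR=(545,474),FL=(231,442)).items():
    print(n,onz(c,240+u/4-.4,130+v/4-.4,.082).round(4))
for n,(u,v) in dict(barL=(262,520),barR=(487,545)).items():
    print(n,onz(c,240+u/4-.4,130+v/4-.4,.109).round(4))
for n,(u,v) in dict(wBL=(373,186),wBR=(447,192),wFR=(441,275),wFL=(367,270)).items():
    print(n,onz(c,240+u/4-.4,130+v/4-.4,.137).round(4))
c=load("scene0.npz")
for n,(u,v) in dict(BL=(222,108),BR=(497,86),FR=(552,314),FL=(255,345)).items():
    print("s",n,onz(c,240+u/4-.4,140+v/3.7-.4,.082).round(4))
```

```text
lid 5920 ((600.996826171875, 78.25231170654297), (162.03790283203125, 175.94552612304688), 84.76466369628906) [0.5971 0.0823 0.0823]
weight 417 ((615.9673461914062, 81.0444564819336), (35.9073371887207, 40.63289260864258), 84.80802154541016) [0.6148 0.0812 0.1367]
bar 466
bar 466 ((484.2419738769531, 93.90135192871094), (111.14460754394531, 33.55350875854492), 88.59622955322266) [0.4789 0.0913 0.1135]
BL [0.6913 0.1488 0.082 ]
BR [ 0.6788 -0.0019  0.082 ]
FR [0.5087 0.0115 0.082 ]
FL [0.5212 0.1629 0.082 ]
barL [0.4818 0.1456 0.109 ]
barR [0.4723 0.0407 0.109 ]
wBL [0.6358 0.0968 0.137 ]
wBR [0.6336 0.0623 0.137 ]
wFR [0.5942 0.0647 0.137 ]
wFL [0.5959 0.0989 0.137 ]
s BL [0.6937 0.1506 0.082 ]
s BR [ 0.6751 -0.0019  0.082 ]
s FR [0.5081 0.0173 0.082 ]
s FL [0.5227 0.1663 0.082 ]
```

Run:
```python
from h import *
c=load("top0.npz")
P=[]
for v in range(0,400,3):
    for u in range(0,640,3):
        if c["range_z"][v,u]>0:
            p=depthpt(c,u,v)
            if p[2]>.12: P.append(p)
P=np.array(P)
for x0 in np.arange(0,1.2,.1):
    s=P[(P[:,0]>=x0)&(P[:,0]<x0+.1)]
    for y0 in np.arange(-.9,.9,.1):
        t=s[(s[:,1]>=y0)&(s[:,1]<y0+.1)]
        if len(t): print(f"({x0:.1f},{y0:.1f}):{t[:,2].max():.2f}",end=" ")
    print()
```

```text
(0.2,0.4):0.50 
(0.3,0.4):0.52 
(0.4,0.3):0.17 (0.4,0.4):0.45 (0.4,0.5):0.43 
(0.5,-0.5):0.24 (0.5,-0.4):0.29 (0.5,-0.3):0.29 (0.5,-0.0):0.14 (0.5,0.3):0.64 (0.5,0.4):0.61 (0.5,0.5):0.43 
(0.6,-0.4):0.29 (0.6,-0.3):0.29 (0.6,-0.2):0.18 (0.6,-0.0):0.14 (0.6,0.3):0.64 (0.6,0.4):0.64 (0.6,0.5):0.41 
(0.7,-0.4):0.29 (0.7,-0.3):0.29 (0.7,-0.2):0.17 (0.7,0.2):0.27 (0.7,0.3):0.59 (0.7,0.4):0.17 (0.7,0.5):0.24 
(0.8,-0.5):0.29 (0.8,-0.4):0.35 (0.8,-0.3):0.33 (0.8,-0.2):0.30 (0.8,-0.1):0.26 (0.8,-0.0):0.24 (0.8,0.1):0.25 (0.8,0.2):0.25 (0.8,0.4):0.40 (0.8,0.5):0.30 
(0.9,-0.3):0.29 (0.9,0.4):0.27 
(1.0,-0.0):0.12
```

The route is clear if I pass in front of the oven (x > 0.55, y < -0.2). The chamber origin is about (0.601, 0.081) with yaw about -0.087, and the weight centre is at (0.6155, 0.081), about 29 mm from home. Moving above the weight now.

Call:
drive_tool([
  [1,0.2,0.4,0.2,0],
  [1,0.5,0.9,0.3,0],
  [1,0.5,0.9,0.3,0],
  [1,0.5,0.9,0.3,0],
  [1,0.5,0.9,0.3,0],
  [1,0.5,0.9,0.3,0],
  [1,0.5,0.9,0.3,0],
  [1,0.5,0.9,0,0],
  [1,0.5,0.9,0,0],
  [1,0.5,0.9,0,0],
  [1,0.5,0.9,0,0],
  [1,0.4,0.7,0,0],
], force=30)

```text
time_s: 1.6
tcp_pos: [0.3846, -0.3079, 0.2991]
tcp_rot: [3.142, -0.0, 0.341]
ft_force: [0.7, -0.5, -0.4]
opening: 0.0881
```

Call:
drive_tool([
  [1,0.5,0.9,0,-0.03],
  [1,0.5,0.9,0,-0.03],
  [1,0.5,0.9,0,-0.03],
  [1,0.5,0.9,0,-0.03],
  [1,0.5,0.9,0,-0.03],
  [1,0.5,0.9,0,-0.03],
  [1,0.5,0.9,0,-0.03],
  [0.6,0.6,0.9,0,-0.03],
  [0.6,0.6,0.9,0,-0.03],
  [0.6,0.6,0.9,0,-0.03],
  [0.6,0.6,0.9,0,-0.03],
  [0.6,0.6,0.9,0,-0.03],
  [0.6,0.6,0.8,0,-0.03],
  [0.6,0.4,0.4,0,-0.03],
  [0.6,0,0,0,0],
  [0.6,0,0,0,0],
])

```text
time_s: 3.6
tcp_pos: [0.6083, 0.0494, 0.2988]
tcp_rot: [3.141, 0.0, -0.081]
ft_force: [-0.2, 0.1, 0.1]
opening: 0.0707
```

Call:
drive_tool([
  [0.5,0.1,0.5,-0.5,-0.006],
  [0.5,0.1,0.5,-0.9,0],
  [0.5,0.03,0.05,-0.9,0],
  [0.5,0,0,-0.9,0],
  [0.5,0,0,-0.7,0],
  [0.5,0,0,0,0],
  [0.5,0,0,0,0],
])

```text
time_s: 4.47
tcp_pos: [0.6161, 0.0819, 0.1822]
tcp_rot: [-3.141, -0.001, -0.087]
ft_force: [0.6, -0.5, -0.7]
opening: 0.0661
```

Run:
```python
from workcell import robot
import cv2,numpy as np
for n in("wrist","top"):
    c=robot.camera(n);cv2.imwrite(f"pics/{n}1.png",c["color"]);np.savez(f"{n}1.npz",**c)
c=cv2.imread("pics/top1.png")
```

```text
(no output)
```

View pics/wrist1.png

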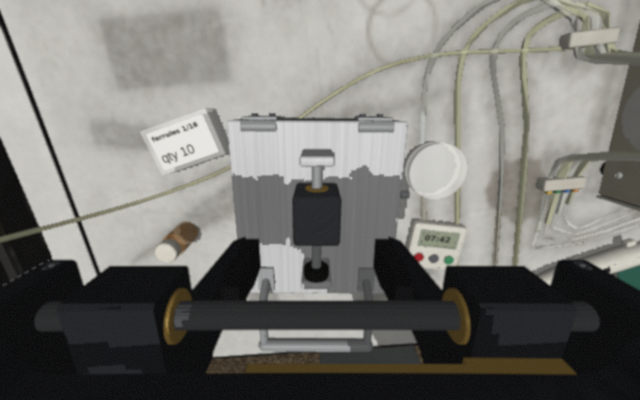

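The wrist view shows the weight at about (317,213), centred between the fingers and square to them. Next, the weight's exact centre and the bar from this view.

Run:
```python
from h import *
c=load("wrist1.npz")
for u,v,z in((294,186,.137),(340,186,.137),(293,243,.137),(340,243,.137),(231,121,.082),(407,124,.082),(264,344,.109),(370,344,.109)):
    print(u,v,onz(c,u,v,z).round(4),depthpt(c,u,v).round(4))
```

```text
294 186 [0.6447 0.0937 0.137 ] [0.6304 0.0994 0.0835]
340 186 [0.6418 0.0613 0.137 ] [0.6268 0.0579 0.0837]
293 243 [0.6003 0.0995 0.137 ] [0.5732 0.1068 0.0827]
340 243 [0.5972 0.064  0.137 ] [0.5699 0.0614 0.0838]
231 121 [0.6912 0.1463 0.082 ] [0.6912 0.1463 0.0821]
407 124 [ 0.6759 -0.0022  0.082 ] [ 0.676  -0.0018  0.083 ]
264 344 [0.4795 0.144  0.109 ] [0.4865 0.1417 0.1161]
370 344 [0.4704 0.04   0.109 ] [0.4752 0.0407 0.1137]
```

Call:
drive_tool([
  [0.5,0,-0.04,-0.7,0],
  [0.5,0,0,-0.9,0],
  [0.5,0,0,-0.7,0],
  [0.5,0,0,-0.4,0],
  [0.5,0,0,-0.1,0],
  [0.5,0,0,0,0],
])

```text
time_s: 5.32
tcp_pos: [0.6164, 0.0804, 0.0982]
tcp_rot: [-3.141, -0.001, -0.087]
ft_force: [0.3, 0.4, 0.8]
opening: 0.0661
```

Call:
drive_tool([
  [0,0,0,0,0],
  [-0.3,0,0,0,0],
  [-0.5,0,0,0,0],
  [-0.5,0,0,0,0],
  [-0.5,0,0,0,0],
  [-0.5,0,0,0,0],
], force=45)

```text
time_s: 6.08
tcp_pos: [0.6163, 0.0821, 0.098]
tcp_rot: [-3.139, -0.001, -0.086]
ft_force: [0.5, 5.3, -1.4]
opening: 0.0357
```

Call:
drive_tool([
  [-0.5,-0.1,0.04,0,0],
  [-0.5,-0.1,0.01,0,0],
  [-0.5,-0.1,0.01,0,0],
  [-0.5,-0.1,0.01,0,0],
  [-0.5,-0.1,0.01,0,0],
  [-0.5,-0.1,0.01,0,0],
  [-0.5,-0.1,0.01,0,0],
])

```text
time_s: 6.95
tcp_pos: [0.5971, 0.0839, 0.0981]
tcp_rot: [-3.14, -0.004, -0.087]
ft_force: [6.7, 3.0, -5.9]
opening: 0.0356
```

Call:
drive_tool([
  [-0.5,-0.05,0,0,0],
  [-0.5,-0.05,0,0,0],
  [-0.5,-0.05,0,0,0],
])

```text
time_s: 7.32
tcp_pos: [0.5926, 0.0843, 0.0981]
tcp_rot: [-3.139, -0.004, -0.087]
ft_force: [7.3, 4.4, -6.6]
opening: 0.0358
```

Call:
drive_tool([
  [-0.5,-0.05,0,0,0],
  [-0.5,-0.05,0,0,0],
])

```text
time_s: 7.58
tcp_pos: [0.5896, 0.0846, 0.0981]
tcp_rot: [-3.139, -0.004, -0.087]
ft_force: [7.4, 5.6, -5.8]
opening: 0.0354
```

Call:
drive_tool([
  [-0.5,-0.05,0,0,0],
  [-0.5,0,0,0,0],
])

```text
time_s: 7.82
tcp_pos: [0.5879, 0.0848, 0.0981]
tcp_rot: [-3.139, -0.004, -0.087]
ft_force: [6.5, 5.6, -5.8]
opening: 0.0352
```

Call:
drive_tool([
  [-0.5,-0.05,0.02,0,0],
  [-0.5,0,0,0,0],
])

```text
time_s: 8.07
tcp_pos: [0.5872, 0.0848, 0.0981]
tcp_rot: [-3.139, -0.006, -0.087]
ft_force: [8.4, 5.0, -8.5]
opening: 0.0356
```

Call:
drive_tool([
  [-0.5,-0.05,0.01,0,0],
  [-0.5,0,0,0,0],
])

```text
time_s: 8.32
tcp_pos: [0.5872, 0.0849, 0.0981]
tcp_rot: [-3.138, -0.008, -0.087]
ft_force: [13.2, 4.1, -12.8]
opening: 0.0356
```

Call:
drive_tool([
  [-0.5,-0.05,0.01,0,0],
  [-0.5,0,0,0,0],
])

```text
time_s: 8.57
tcp_pos: [0.5872, 0.0848, 0.0983]
tcp_rot: [-3.138, -0.011, -0.088]
ft_force: [19.3, 4.5, -15.9]
opening: 0.0354
```

Call:
drive_tool([
  [-0.5,0,0,-0.03,0],
  [-0.5,0,0,0,0],
])

```text
time_s: 8.82
tcp_pos: [0.5872, 0.0849, 0.0981]
tcp_rot: [-3.138, -0.011, -0.088]
ft_force: [15.4, 3.1, -8.6]
opening: 0.0356
```

Call:
drive_tool([
  [-0.5,-0.05,0,0,0],
  [-0.5,0,0,0,0],
])

```text
time_s: 9.07
tcp_pos: [0.5871, 0.0849, 0.0981]
tcp_rot: [-3.137, -0.014, -0.088]
ft_force: [20.6, 4.6, -13.6]
opening: 0.0359
```

Call:
drive_tool([
  [-0.5,-0.05,0,-0.03,0],
  [-0.5,0,0,0,0],
])

```text
time_s: 9.32
tcp_pos: [0.5871, 0.0849, 0.0981]
tcp_rot: [-3.137, -0.017, -0.088]
ft_force: [21.9, 2.5, -12.1]
opening: 0.0357
```

Call:
drive_tool([
  [-0.5,-0.08,0,-0.04,0],
  [-0.5,-0.05,0,-0.02,0],
  [-0.5,0,0,0,0],
])

```text
time_s: 9.7
tcp_pos: [0.5869, 0.0849, 0.0981]
tcp_rot: [-3.135, -0.024, -0.089]
ft_force: [27.6, 2.5, -8.5]
opening: 0.0356
```

Run:
```python
from h import *
from workcell import robot
for n in("wrist","scene"):
    c=robot.camera(n);cv2.imwrite(f"pics/{n}2.png",c["color"]);np.savez(f"{n}2.npz",**c)
```

```text
(no output)
```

View pics/wrist2.png

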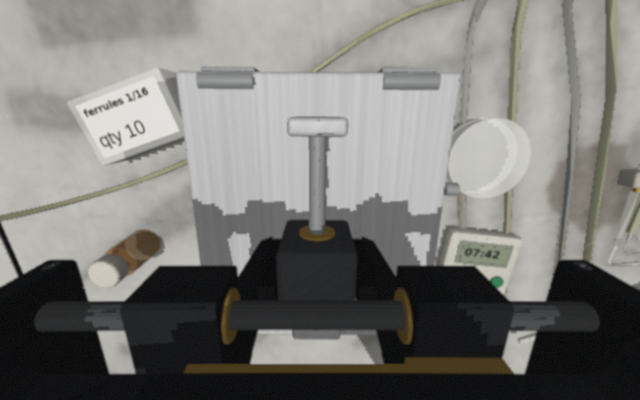

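Call:
drive_tool([
  [-0.5,0.1,0,0.05,0],
  [-0.5,0.05,0,0.03,0],
  [-0.5,0,0,0,0],
])

```text
time_s: 10.18
tcp_pos: [0.5869, 0.0849, 0.0981]
tcp_rot: [-3.137, -0.015, -0.088]
ft_force: [20.0, 2.6, -12.6]
opening: 0.0356
```

Run:
```python
from h import *
c=load("wrist2.npz")
R=np.array([[np.cos(-.087),-np.sin(-.087)],[np.sin(-.087),np.cos(-.087)]])
for u,v,z in((283,222,.137),(349,222,.137),(289,122,.124),(347,122,.124),(289,133,.124),(347,133,.124),(179,73,.082),(462,75,.082)):
    p=onz(c,u,v,z);print(u,v,p.round(4),(R.T@(p[:2]-[.601,.081])).round(4))
```

```text
283 222 [0.6217 0.0941 0.137 ] [0.0195 0.0148]
349 222 [0.6193 0.0665 0.137 ] [ 0.0195 -0.0129]
289 122 [0.6615 0.0882 0.124 ] [0.0596 0.0124]
347 122 [0.6593 0.0638 0.124 ] [ 0.0596 -0.0121]
289 133 [0.657  0.0887 0.124 ] [0.0551 0.0125]
347 133 [0.6548 0.064  0.124 ] [ 0.0551 -0.0122]
179 73 [0.6912 0.1486 0.082 ] [0.084  0.0751]
462 75 [ 0.6767 -0.0031  0.082 ] [ 0.0827 -0.0772]
```

Run:
```python
from h import *
c=load("wrist2.npz");print(ray(c,320,200))
R=np.array([[np.cos(-.087),-np.sin(-.087)],[np.sin(-.087),np.cos(-.087)]])
for u,v,z in((283,222,.093),(349,222,.093),(278,250,.137),(355,250,.137),(316,232,.115)):
    p=onz(c,u,v,z);print(u,v,p.round(4),(R.T@(p[:2]-[.601,.081])).round(4),depthpt(c,u,v+3))
cv2.imwrite("pics/w2z.png",cv2.resize(c["color"][200:345,240:400],None,fx=4,fy=4))
```

```text
(array([0.66344447, 0.07564229, 0.24746228]), array([-0.29008322,  0.01859949, -0.95691034]))
283 222 [0.6051 0.1014 0.093 ] [0.0023 0.0207] [0.59918208 0.10336951 0.08273671]
349 222 [0.6017 0.0629 0.093 ] [ 0.0023 -0.018 ] [0.59586031 0.0621744  0.08332966]
278 250 [0.609  0.0978 0.137 ] [0.0065 0.0174] [0.60747982 0.09803    0.13679   ]
355 250 [0.6062 0.0646 0.137 ] [ 0.0066 -0.0158] [0.60475635 0.06472308 0.13704754]
316 232 [0.6065 0.0817 0.115 ] [0.0054 0.0012] [0.60781449 0.08152123 0.12163791]
```

View pics/w2z.png

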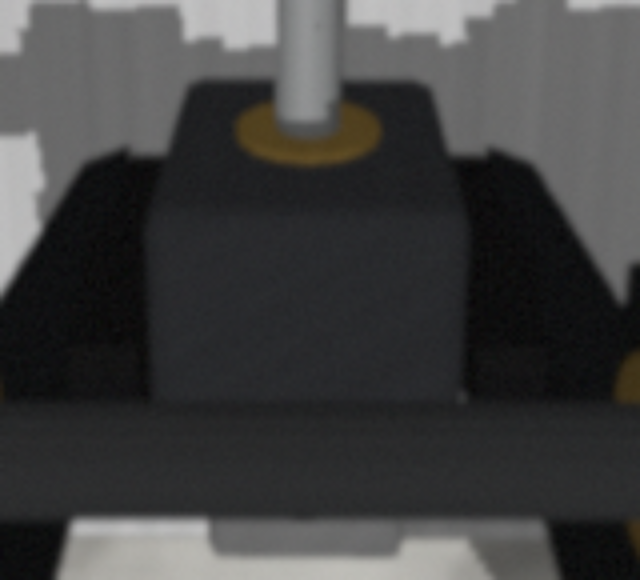

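The weight's rear face measures 6.5 mm in the chamber frame, against 6 expected when home. I'll push a bit harder to rule out a tight spot short of the stop.

Call:
drive_tool([
  [-0.5,-0.12,0,-0.05,0],
  [-0.5,-0.1,0,-0.03,0],
  [-0.5,-0.05,0,-0.02,0],
  [-0.5,0,0,0,0],
], force=60)

```text
time_s: 10.68
tcp_pos: [0.5868, 0.0849, 0.0982]
tcp_rot: [-3.133, -0.031, -0.089]
ft_force: [37.4, 2.9, -13.9]
opening: 0.0355
```

Call:
drive_tool([
  [-0.5,-0.06,0,-0.02,0],
  [-0.5,0,0,0,0],
])

```text
time_s: 10.92
tcp_pos: [0.5866, 0.085, 0.0982]
tcp_rot: [-3.133, -0.034, -0.09]
ft_force: [40.9, 3.2, -14.0]
opening: 0.0358
```

Call:
drive_tool([
  [-0.5,0.15,0,0.05,0],
  [-0.5,0.15,0,0.05,0],
  [-0.5,0.1,0,0.03,0],
  [-0.5,0,0,0,0],
])

```text
time_s: 11.42
tcp_pos: [0.5866, 0.0849, 0.0982]
tcp_rot: [-3.138, -0.011, -0.089]
ft_force: [12.6, 2.3, -7.4]
opening: 0.0356
```

Call:
drive_tool([
  [0,0,0,0,0],
  [0.5,0,0,0,0],
  [0.5,0,0,0,0],
  [0.5,0,0,0,0],
  [0.5,0,0,0.3,0],
  [0.5,0,0,0.7,0],
  [0.5,0,0,1,0],
  [0.5,0,0,1,0],
  [0.3,-0.2,0,0.7,0.1],
  [0.1,-0.5,0,0,0.18],
  [0.1,-0.5,0,0,0.18],
  [0.1,-0.5,0,0,0.18],
  [0.1,-0.5,0.1,0,0.18],
  [0.1,-0.5,0.1,0,0.18],
  [0.1,-0.5,0,0,0.18],
  [0.1,-0.3,0,0,0.18],
  [0.1,-0.1,0,0,0.18],
  [0.1,0,0,0,0.03],
  [0.1,0,0,0,0],
  [0.1,0,0,0,0],
], force=40)

```text
time_s: 13.92
tcp_pos: [0.4734, 0.0904, 0.208]
tcp_rot: [3.141, 0.0, 1.481]
ft_force: [0.1, 0.4, 0.2]
opening: 0.0484
```

Run:
```python
from h import *
from workcell import robot
for n in("wrist","top"):
    c=robot.camera(n);cv2.imwrite(f"pics/{n}3.png",c["color"]);np.savez(f"{n}3.npz",**c)
```

```text
(no output)
```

View pics/wrist3.png

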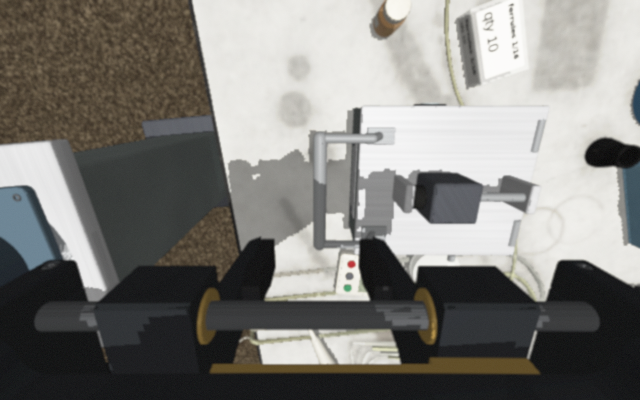

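View pics/top3.png

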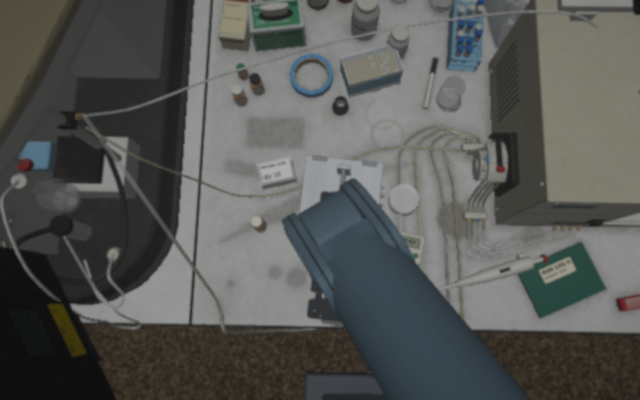

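The wrist view shows the bar running from (319,135) to (319,245) between the open fingers, and the weight at (447,197) against the stop bracket at (404,195). Computing the bar axis.

Run:
```python
from h import *
c=load("wrist3.npz")
g=cv2.cvtColor(c["color"],cv2.COLOR_BGR2GRAY)
R=np.array([[np.cos(-.087),-np.sin(-.087)],[np.sin(-.087),np.cos(-.087)]])
D=c["range_z"]
for v in(150,165,180,200,220,235):
    us=[u for u in range(300,345) if D[v,u]>0 and .09<depthpt(c,u,v)[2]<.135]
    p=onz(c,(us[0]+us[-1])/2,v,.109);print(v,us[0],us[-1],p.round(4),(R.T@(p[:2]-[.601,.081])).round(4))
for u,v in((320,135),(320,245)):print(onz(c,u,v,.109).round(4))
```

```text
150 313 326 [0.48   0.1331 0.109 ] [-0.1251  0.0414]
165 313 326 [0.4788 0.1199 0.109 ] [-0.1251  0.0282]
180 313 326 [0.4777 0.1063 0.109 ] [-0.1251  0.0145]
200 313 325 [0.4756 0.0875 0.109 ] [-0.1255 -0.0044]
220 313 325 [0.4738 0.0677 0.109 ] [-0.1255 -0.0243]
235 313 325 [0.4725 0.0522 0.109 ] [-0.1255 -0.0398]
[0.4815 0.1458 0.109 ]
[0.4725 0.0415 0.109 ]
```

Call:
drive_tool([
  [0.1,0.09,0.05,-0.4,0],
  [0.1,0,0,-0.9,0],
  [0.1,0,0,-0.9,0],
  [0.1,0,0,-0.9,0],
  [0.1,0,0,-0.6,0],
  [0.1,0,0,-0.23,0],
  [0.1,0,0,0,0],
  [0.1,0,0,0,0],
])

```text
time_s: 15.02
tcp_pos: [0.4764, 0.0921, 0.0906]
tcp_rot: [3.14, -0.0, 1.483]
ft_force: [-0.0, -0.4, 1.1]
opening: 0.0486
```

Call:
drive_tool([
  [-0.3,0,0,0,0],
  [-0.6,0,0,0,0],
  [-1,0,0,0,0],
  [-1,0,0,0,0],
  [-1,0,0,0,0],
  [-1,0,0,0,0],
  [-1,0,0,0,0],
], force=30)

```text
time_s: 15.9
tcp_pos: [0.4761, 0.0919, 0.09]
tcp_rot: [3.141, 0.0, 1.483]
ft_force: [1.5, -1.2, 1.0]
opening: 0.0104
```

```bash
cat > arc.py <<'E'
import numpy as np,sys
a,b,n=float(sys.argv[1]),float(sys.argv[2]),int(sys.argv[3])
yaw=-.088
f=lambda t:np.array([-205*np.cos(t)+30*np.sin(t),205*np.sin(t)+30*np.cos(t)])
t=a+(b-a)*np.arange(n+1)/n
P=np.array([f(x) for x in t]);W=np.c_[P[:,0]*np.cos(yaw),P[:,0]*np.sin(yaw),P[:,1]]/30
q=np.round(W-W[0],2);print(np.round(np.diff(q,axis=0),2).tolist())
print("end shift mm",(W[-1]-W[0])*30)
E
python3 arc.py 0 .45 20; python3 arc.py .45 .9 20; python3 arc.py .9 1.2 14
```

```text
[[0.02, -0.0, 0.15], [0.03, 0.0, 0.16], [0.03, -0.01, 0.15], [0.04, 0.0, 0.15], [0.03, 0.0, 0.15], [0.05, -0.01, 0.15], [0.04, 0.0, 0.15], [0.05, -0.01, 0.15], [0.05, 0.0, 0.14], [0.05, 0.0, 0.15], [0.06, -0.01, 0.14], [0.06, -0.01, 0.15], [0.07, 0.0, 0.14], [0.06, -0.01, 0.14], [0.07, 0.0, 0.14], [0.08, -0.01, 0.13], [0.07, -0.01, 0.14], [0.08, 0.0, 0.13], [0.09, -0.01, 0.13], [0.08, -0.01, 0.13]]
end shift mm [33.32784692 -2.94044472 86.18134756]
[[0.09, -0.01, 0.13], [0.09, -0.01, 0.12], [0.09, 0.0, 0.13], [0.1, -0.01, 0.12], [0.1, -0.01, 0.12], [0.1, -0.01, 0.11], [0.11, -0.01, 0.12], [0.1, -0.01, 0.11], [0.11, -0.01, 0.11], [0.11, -0.01, 0.11], [0.12, -0.01, 0.1], [0.12, -0.01, 0.1], [0.11, -0.01, 0.1], [0.13, -0.01, 0.1], [0.12, -0.01, 0.09], [0.12, -0.01, 0.1], [0.13, -0.01, 0.08], [0.13, -0.01, 0.09], [0.13, -0.02, 0.08], [0.14, -0.01, 0.08]]
end shift mm [67.35082723 -5.94221957 63.04896796]
[[0.13, -0.01, 0.07], [0.13, -0.01, 0.07], [0.13, -0.01, 0.07], [0.13, -0.02, 0.06], [0.14, -0.01, 0.07], [0.13, -0.01, 0.05], [0.14, -0.01, 0.06], [0.14, -0.01, 0.05], [0.13, -0.02, 0.05], [0.14, -0.01, 0.05], [0.15, -0.01, 0.04], [0.14, -0.01, 0.04], [0.14, -0.02, 0.04], [0.14, -0.01, 0.04]]
end shift mm [57.38515458 -5.06296957 22.70842974]
```

Call:
drive_tool([
  [-1,0.02,0,0.15,0],
  [-1,0.03,0,0.16,0],
  [-1,0.03,-0.01,0.15,0],
  [-1,0.04,0,0.15,0],
  [-1,0.03,0,0.15,0],
])

```text
time_s: 16.52
tcp_pos: [0.4808, 0.0915, 0.1131]
tcp_rot: [3.141, -0.0, 1.483]
ft_force: [5.4, -0.3, -5.8]
opening: 0.0105
```

Call:
drive_tool([
  [-1,0.05,-0.01,0.15,0],
  [-1,0.04,0,0.15,0],
  [-1,0.05,-0.01,0.15,0],
  [-1,0.05,0,0.14,0],
  [-1,0.05,0,0.15,0],
  [-1,0.06,-0.01,0.14,0],
  [-1,0.06,-0.01,0.15,0],
  [-1,0.07,0,0.14,0],
  [-1,0.06,-0.01,0.14,0],
  [-1,0.07,0,0.14,0],
  [-1,0.08,-0.01,0.13,0],
  [-1,0.07,-0.01,0.14,0],
  [-1,0.08,0,0.13,0],
  [-1,0.09,-0.01,0.13,0],
  [-1,0.08,-0.01,0.13,0],
])

```text
time_s: 18.4
tcp_pos: [0.5108, 0.0886, 0.1761]
tcp_rot: [3.139, -0.001, 1.482]
ft_force: [11.4, -0.2, -11.3]
opening: 0.01
```

Run:
```python
from h import *
from workcell import robot
for n in("scene",):
    c=robot.camera(n);cv2.imwrite(f"pics/{n}4.png",c["color"]);np.savez(f"{n}4.npz",**c)
s=robot.state();print(s["ft_force"],s["moment"],s["q"])
```

```text
[ 10.96429719  -1.15414729 -10.33040299] [-0.13510414 -1.86037114 -0.00374161] [ 0.25783643  0.4785216  -0.65521886  1.91189157  0.37603445  0.87166137
 -0.67722014]
```

View pics/scene4.png

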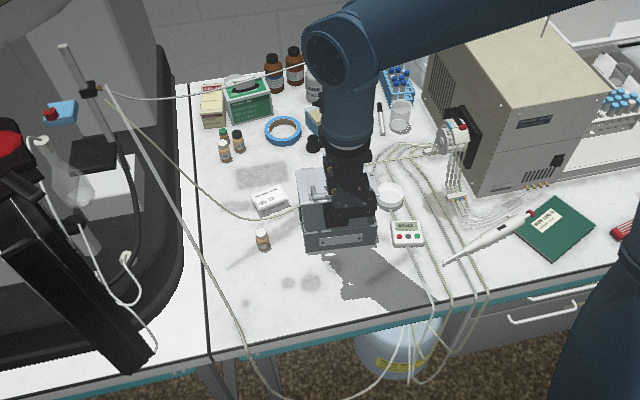

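The lid is rising (the scene shows it tilted at about (320,190)), and the bystanders are undisturbed. The pull is mostly radial at about 15 N, so I'll trim inward on the next leg.

Call:
drive_tool([
  [-1,0.12,-0.01,0.11,0],
  [-1,0.12,-0.01,0.1,0],
  [-1,0.12,0,0.11,0],
  [-1,0.12,-0.01,0.11,0],
  [-1,0.1,-0.01,0.12,0],
])

```text
time_s: 19.08
tcp_pos: [0.5236, 0.0874, 0.1921]
tcp_rot: [-3.136, 0.003, 1.483]
ft_force: [-7.8, -2.5, 1.4]
opening: 0.0097
```

Call:
drive_tool([
  [-1,0.1,-0.01,0.11,0],
  [-1,0.11,-0.01,0.12,0],
  [-1,0.1,-0.01,0.11,0],
  [-1,0.11,-0.01,0.11,0],
  [-1,0.11,-0.01,0.11,0],
])

```text
time_s: 19.7
tcp_pos: [0.5407, 0.0858, 0.2092]
tcp_rot: [-3.138, 0.002, 1.483]
ft_force: [-3.8, -2.1, 0.4]
opening: 0.0094
```

Run:
```python
from h import *
from workcell import robot
c=robot.camera("wrist");cv2.imwrite(f"pics/wrist5.png",c["color"]);np.savez(f"wrist5.npz",**c)
s=robot.state();print(s["ft_force"],s["opening"])
```

```text
[-7.07551107 -3.21410001  3.20743146] 0.009217315064052206
```

View pics/wrist5.png

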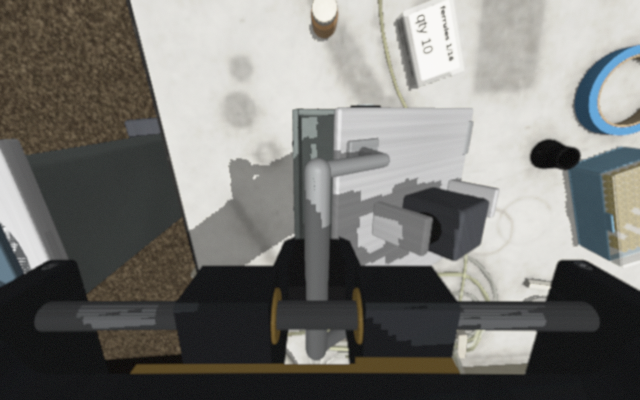

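Run:
```python
from h import *
c=load("wrist5.npz")
for v in(180,190,200,210,220,230,270,290,330,350):
    us=[u for u in range(300,336) if c["range_z"][v,u]>0 and depthpt(c,u,v)[2]>.19]
    if us:
        m=(us[0]+us[-1])//2;print(v,us[0],us[-1],depthpt(c,m,v).round(4))
```

```text
180 304 330 [0.5455 0.1347 0.2392]
190 304 330 [0.5451 0.1306 0.2403]
200 304 329 [0.5443 0.1256 0.2387]
210 304 329 [0.5439 0.1211 0.2394]
220 305 329 [0.5439 0.1165 0.2399]
230 305 329 [0.5434 0.111  0.2384]
270 300 335 [0.5416 0.0899 0.2382]
290 300 335 [0.5407 0.0796 0.2395]
330 305 335 [0.5402 0.0557 0.2398]
350 306 326 [0.5369 0.0422 0.2391]
```

```bash
python3 arc.py .688 1.0 15; python3 arc.py 1.0 1.25 14
```

```text
[[0.11, -0.01, 0.1], [0.11, -0.01, 0.09], [0.11, -0.01, 0.09], [0.11, -0.01, 0.09], [0.11, -0.01, 0.08], [0.12, -0.01, 0.09], [0.12, -0.01, 0.08], [0.12, -0.01, 0.08], [0.12, -0.01, 0.07], [0.12, -0.01, 0.08], [0.13, -0.01, 0.07], [0.12, -0.01, 0.07], [0.13, -0.01, 0.06], [0.13, -0.02, 0.07], [0.13, -0.01, 0.06]]
end shift mm [53.59027802 -4.72815572 35.36144396]
[[0.11, -0.01, 0.05], [0.12, -0.01, 0.05], [0.11, -0.01, 0.04], [0.11, -0.01, 0.05], [0.12, -0.01, 0.04], [0.12, -0.01, 0.04], [0.11, -0.01, 0.04], [0.12, -0.01, 0.03], [0.12, -0.01, 0.04], [0.12, -0.01, 0.03], [0.12, -0.01, 0.03], [0.12, -0.01, 0.02], [0.12, -0.01, 0.03], [0.12, -0.01, 0.02]]
end shift mm [49.15535186 -4.33687166 15.29089678]
```

Call:
drive_tool([
  [-1,0.1,-0.01,0.11,0],
  [-1,0.1,-0.01,0.11,0],
  [-1,0.11,-0.01,0.09,0],
  [-1,0.11,-0.01,0.09,0],
  [-1,0.11,-0.01,0.08,0],
  [-1,0.12,-0.01,0.09,0],
  [-1,0.12,-0.01,0.08,0],
], force=35)

```text
time_s: 20.62
tcp_pos: [0.566, 0.0835, 0.2284]
tcp_rot: [3.141, 0.0, 1.482]
ft_force: [3.1, -3.5, -10.8]
opening: 0.0091
```

Call:
drive_tool([
  [-1,0.12,-0.01,0.08,0],
  [-1,0.12,-0.01,0.07,0],
  [-1,0.12,-0.01,0.08,0],
  [-1,0.13,-0.01,0.07,0],
  [-1,0.12,-0.01,0.07,0],
  [-1,0.13,-0.01,0.06,0],
  [-1,0.13,-0.02,0.07,0],
  [-1,0.13,-0.01,0.06,0],
])

```text
time_s: 21.62
tcp_pos: [0.5954, 0.0807, 0.2439]
tcp_rot: [-3.14, 0.001, 1.482]
ft_force: [4.7, -2.5, -16.7]
opening: 0.0088
```

```bash
cat > look.py <<'E'
import sys
from h import *
from workcell import robot
k=sys.argv[1];zmin=float(sys.argv[2])
c=robot.camera("wrist");cv2.imwrite(f"pics/wrist{k}.png",c["color"]);np.savez(f"wrist{k}.npz",**c)
s=robot.state();print(s["ft_force"],s["moment"],s["tcp_pos"],s["opening"])
for v in range(170,240,10):
    us=[u for u in range(290,346) if c["range_z"][v,u]>0 and depthpt(c,u,v)[2]>zmin]
    if us: print(v,us[0],us[-1],depthpt(c,(us[0]+us[-1])//2,v).round(4))
E
python3 look.py 6 .25
```

```text
[  5.76620815  -3.20698532 -16.28686623] [-0.59141067 -0.76100359 -0.0892005 ] [0.59594189 0.08062747 0.24414128] 0.00866943744340237
170 304 345 [0.6035 0.1338 0.275 ]
180 304 330 [0.6002 0.1298 0.2751]
190 304 330 [0.5998 0.1255 0.2754]
200 304 330 [0.5994 0.121  0.2754]
210 304 330 [0.599  0.1163 0.2751]
220 305 329 [0.5986 0.1114 0.2748]
230 305 329 [0.5982 0.1071 0.2761]
```

View pics/wrist6.png

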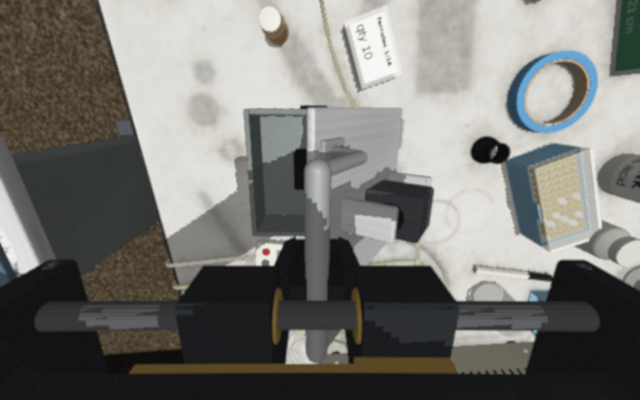

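The lid is at about 1.00 rad from the bar position (axis at roughly x 0.596, z 0.269), and the open chamber shows at (275,170). The pull is again radial, so I'll trim and continue in small steps.

Call:
drive_tool([
  [-1,0.12,-0.01,0.02,0],
  [-1,0.13,-0.01,0.02,0],
  [-1,0.12,-0.01,0.02,0],
  [-1,0.12,-0.01,0.04,0],
  [-1,0.12,-0.01,0.04,0],
  [-1,0.12,-0.01,0.04,0],
])

```text
time_s: 22.42
tcp_pos: [0.6176, 0.0786, 0.2516]
tcp_rot: [-3.141, 0.002, 1.482]
ft_force: [-0.8, -5.9, -6.6]
opening: 0.0083
```

Call:
drive_tool([
  [-1,0.11,-0.01,0.03,0],
  [-1,0.12,-0.01,0.03,0],
  [-1,0.12,-0.01,0.03,0],
  [-1,0.12,-0.01,0.03,0],
  [-1,0.1,-0.01,0.02,0],
  [-1,0.06,0,0.02,0],
  [-1,0,0,0,0],
])

```text
time_s: 23.3
tcp_pos: [0.6364, 0.0769, 0.2562]
tcp_rot: [-3.141, 0.002, 1.482]
ft_force: [-0.5, -6.8, -4.3]
opening: 0.0082
```

```bash
python3 look.py 7 .27
```

```text
[-1.55308538 -7.86464806 -5.48186863] [-1.22634057  0.31880252 -0.066668  ] [0.63632885 0.07685197 0.25618451] 0.008293252417439284
170 304 334 [0.6424 0.1306 0.2887]
180 304 330 [0.6412 0.1265 0.289 ]
190 304 330 [0.6408 0.1222 0.2891]
200 304 330 [0.6404 0.1176 0.2888]
210 304 330 [0.64   0.113  0.2887]
220 304 329 [0.6392 0.1081 0.2881]
230 304 329 [0.6387 0.1036 0.2887]
```

The bar now sits about 25 mm from the fingertips instead of 19, and the opening reading is shrinking. It's creeping up off the pads. The near-vertical fingers cage it, so I'll ease the grip and raise the tool to re-seat it.

Call:
drive_tool([
  [-1,0,0,0,0],
  [-1,0,0,0.03,0],
  [-1,0,0,0.03,0],
  [-1,0,0,0.03,0],
  [-1,0,0,0,0],
], force=8)

```text
time_s: 23.98
tcp_pos: [0.6362, 0.078, 0.2579]
tcp_rot: [-3.141, 0.0, 1.483]
ft_force: [2.9, -4.4, -16.8]
opening: 0.0098
```

Call:
drive_tool([
  [-0.72,0,0,0,0],
  [-0.72,0,0,0.03,0],
  [-0.72,0,0,0.03,0],
  [-0.72,0,0,0,0],
])

```text
time_s: 24.48
tcp_pos: [0.6367, 0.0788, 0.2612]
tcp_rot: [3.14, -0.001, 1.483]
ft_force: [-0.1, -0.1, -0.5]
opening: 0.0121
```

```bash
python3 look.py 8 .27
```

```text
[-0.39679236  0.4439959  -0.66650725] [0.01043555 0.02130091 0.05556788] [0.63655974 0.07855527 0.26092519] 0.012430700894672894
170 304 333 [0.642  0.1312 0.2883]
180 303 329 [0.6408 0.127  0.2888]
190 304 328 [0.6404 0.1221 0.2878]
200 304 328 [0.64   0.1181 0.2897]
210 304 328 [0.6396 0.113  0.2888]
220 304 328 [0.6392 0.1088 0.2904]
230 304 327 [0.6383 0.1035 0.2894]
```

View pics/wrist8.png

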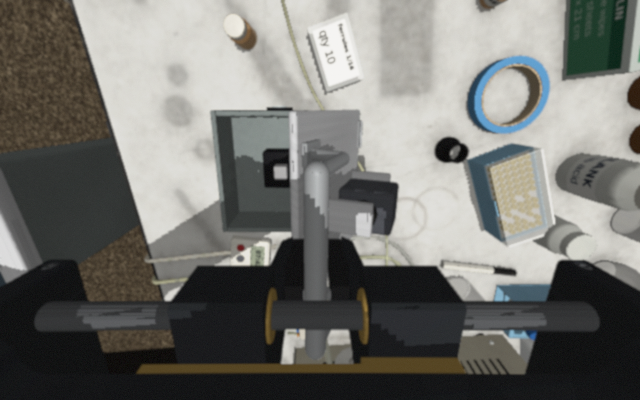

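Re-seated: the bar is about 20 mm from the tips and the forces are near zero. Regripping gently, then the last 0.105 rad (about +21 mm x, +3.5 mm z).

Call:
drive_tool([
  [-1,0,0,0.03,0],
  [-1,0,0,0,0],
  [-1,0,0,0,0],
], force=14)

```text
time_s: 24.9
tcp_pos: [0.6362, 0.0784, 0.2609]
tcp_rot: [-3.141, -0.0, 1.483]
ft_force: [1.5, 2.2, -3.5]
opening: 0.0106
```

Call:
drive_tool([
  [-1,0.06,-0.01,0.01,0],
  [-1,0.1,-0.01,0.02,0],
  [-1,0.1,-0.01,0.02,0],
  [-1,0.1,-0.01,0.02,0],
  [-1,0.1,-0.01,0.02,0],
  [-1,0.1,-0.01,0.01,0],
  [-1,0.06,0,0.01,0],
  [-1,0.03,0,0,0],
  [-1,0,0,0,0],
  [-1,0,0,0,0],
])

```text
time_s: 26.15
tcp_pos: [0.6556, 0.0763, 0.2642]
tcp_rot: [-3.141, 0.0, 1.483]
ft_force: [0.8, 4.5, -10.7]
opening: 0.0107
```

```bash
python3 look.py 9 .275
```

```text
[  0.84679718   4.72023866 -10.68936531] [ 0.81278165 -0.13987009 -0.02789307] [0.65565394 0.0763506  0.26424961] 0.010644003353610272
170 305 331 [0.6611 0.1289 0.2915]
180 305 330 [0.6603 0.1247 0.2925]
190 305 330 [0.6599 0.1198 0.2913]
200 305 329 [0.6595 0.1154 0.2919]
210 305 329 [0.6591 0.1113 0.2938]
220 305 329 [0.6586 0.1059 0.2923]
230 305 329 [0.6582 0.1009 0.2921]
```

Run:
```python
from h import *
from workcell import robot
for n in("scene","top"):
    c=robot.camera(n);cv2.imwrite(f"pics/{n}9.png",c["color"]);np.savez(f"{n}9.npz",**c)
R=np.array([[np.cos(-.088),-np.sin(-.088)],[np.sin(-.088),np.cos(-.088)]])
for n in("scene","wrist"):
    c=load(n+"9.npz");Q=[]
    for v in range(400):
        for u in range(640):
            if c["range_z"][v,u]>0:
                p=depthpt(c,u,v);q=R.T@(p[:2]-[.6006,.081]);Q.append((q[0],q[1],p[2],u,v))
    Q=np.array(Q)
    # points near plate
    t=1.31
    for it in range(6):
        # plate faces: signed distance from hinge line along plate normal
        rx,rz=Q[:,0]-.080,Q[:,2]-.079
        s=-rx*np.cos(t)+rz*np.sin(t)   # along plate from hinge
        d=rx*np.sin(t)+rz*np.cos(t)    # above plate(normal)
        m=(s>.03)&(s<.155)&(np.abs(Q[:,1])<.072)&(np.abs(d)<.006+.006*(it<2))
        if m.sum()<30: print(n,"few",m.sum());break
        A=np.polyfit(s[m],d[m],1);r=np.abs(np.polyval(A,s[m])-d[m])<.002
        A=np.polyfit(s[m][r],d[m][r],1)
        t-=-np.arctan(A[0]) if False else 0
        print(n,m.sum(),"slope",A[0].round(4),"off mm",(A[1]*1000).round(2), "px",Q[m,3:].min(0),Q[m,3:].max(0)) 
        break
```

```text
scene 2121 slope -0.0044 off mm -4.07 px [296. 124.] [370. 167.]
wrist 1780 slope -0.0045 off mm 3.81 px [297. 114.] [336. 238.]
```

View pics/scene9.png

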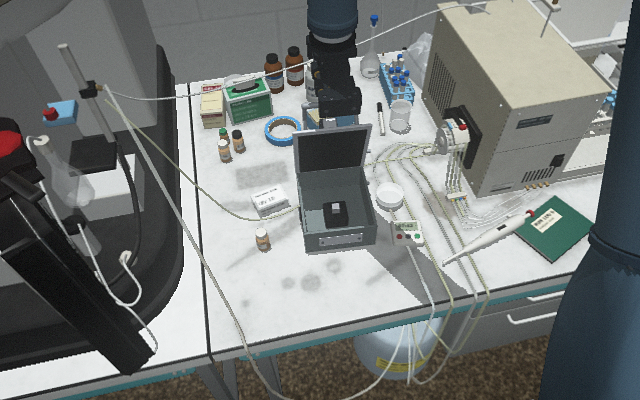

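View pics/wrist9.png

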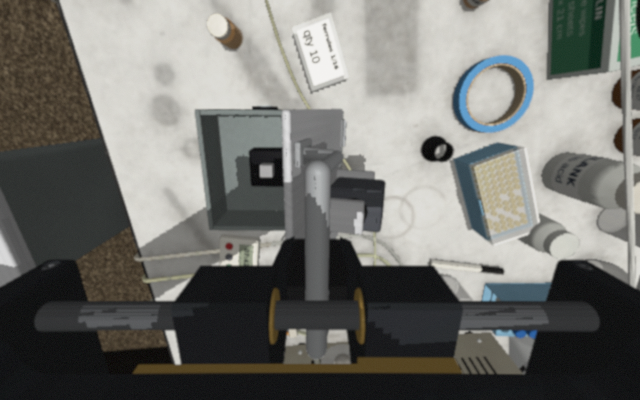

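The plate fits from both cameras give 1.3055 rad, and the bar geometry gives 1.306. Adding the last 2 mm and easing the vertical pull.

Call:
drive_tool([
  [-1,0.04,0,-0.02,0],
  [-1,0.03,0,-0.02,0],
  [-1,0,0,0,0],
  [-1,0,0,0,0],
  [-1,0,0,0,0],
  [-1,0,0,0,0],
])

```text
time_s: 27.05
tcp_pos: [0.6584, 0.0761, 0.2642]
tcp_rot: [3.14, 0.0, 1.482]
ft_force: [-0.8, 1.6, 3.6]
opening: 0.0104
```

```bash
cat > ang.py <<'E'
from h import *
from workcell import robot
R=np.array([[np.cos(-.088),-np.sin(-.088)],[np.sin(-.088),np.cos(-.088)]])
for n in("scene","wrist"):
    c=robot.camera(n);np.savez(f"last_{n}.npz",**c);Q=[]
    for v in range(90,260):
        for u in range(280,400):
            if c["range_z"][v,u]>0:
                p=depthpt(c,u,v);q=R.T@(p[:2]-[.6006,.081]);Q.append((q[0],q[1],p[2]))
    Q=np.array(Q);t=1.315
    rx,rz=Q[:,0]-.080,Q[:,2]-.079
    s=-rx*np.cos(t)+rz*np.sin(t);d=rx*np.sin(t)+rz*np.cos(t)
    m=(s>.03)&(s<.155)&(np.abs(Q[:,1])<.072)&(np.abs(d)<.006)
    A=np.polyfit(s[m],d[m],1);r=np.abs(np.polyval(A,s[m])-d[m])<.002;A=np.polyfit(s[m][r],d[m][r],1)
    print(n,m.sum(),"theta",(t+A[0]).round(4))
    # weight top/rear position along lid: points well above plate
    w=(d>.053)&(d<.063)&(np.abs(Q[:,1])<.02)&(s>.04)&(s<.15)
    if w.sum()>20: print("  weight top s range",np.percentile(s[w],[2,98]).round(4),"expect home .074-.114")
s=robot.state();print(s["time_s"],s["tcp_pos"],s["ft_force"],s["opening"],abs(s["qd"]).max())
E
python3 ang.py
```

```text
scene 2150 theta 1.3187
wrist 1670 theta 1.3184
  weight top s range [0.0818 0.1162] expect home .074-.114
27.15 [0.65841385 0.07615656 0.2641655 ] [-1.09034593 -0.18765607  4.42656762] 0.01061966929344775 0.001492092245542243
```

Call:
drive_tool([
  [-1,-0.02,0,0.01,0],
  [-1,0,0,0,0],
  [-1,0,0,0,0],
  [-1,0,0,0,0],
  [-1,0,0,0,0],
  [-1,0,0,0,0],
  [-1,0,0,0,0],
  [-1,0,0,0,0],
])

```text
time_s: 28.15
tcp_pos: [0.6575, 0.0762, 0.2641]
tcp_rot: [3.141, 0.0, 1.483]
ft_force: [-0.8, -0.6, 5.3]
opening: 0.0105
```

```bash
python3 ang.py
python3 - <<'E'
import numpy as np,cv2
a=dict(np.load("last_scene.npz"))["color"];b=cv2.imread("pics/scene0.png")
d=cv2.absdiff(a,b).max(2)
for n,(x,y,w,h) in dict(vial=(250,222,28,32),carton=(248,182,45,38),petri=(376,180,30,30),timer=(388,216,38,32)).items():print(n,np.median(d[y:y+h,x:x+w]),(d[y:y+h,x:x+w]>40).mean().round(3))
cv2.imwrite("pics/last.png",a)
E
```

```text
scene 2138 theta 1.3145
wrist 1668 theta 1.3141
  weight top s range [0.0817 0.1165] expect home .074-.114
28.25 [0.6575557  0.07622913 0.26405862] [-0.54824295 -0.44747821  6.073643  ] 0.010671686039634377 0.002242401970808852
vial 21.0 0.0
carton 19.0 0.0
petri 18.0 0.0
timer 21.0 0.278
```

View pics/last.png

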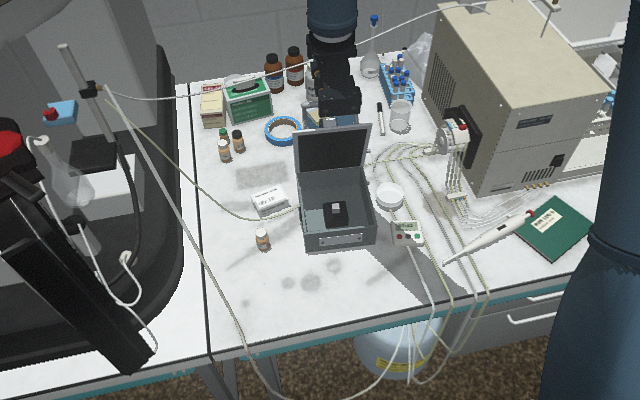

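The lid measures 1.314 rad and is still. The bystanders have not moved: vial at (262,238), carton at (268,203), petri dishes at (390,195) and timer at (406,233), where only the arm's shadow changed the pixels. Handing in.

```bash
python3 -c "
from workcell import robot
print(robot.close_job());s=robot.state();print(s['tcp_pos'],s['ft_force'],s['opening'])"
```

```text
the job is handed in; nothing more can be done
None
the job is handed in; nothing more can be done
```

The trim weight is seated, and I handed the job in at about 28 s with the lid held still at its balance point, the bar gripped at 14 N.

- **Trim weight:** with the lid shut, I slid it about 29 mm towards the handle until it stopped. It did not give under a 41 N pull, against about 7 N while sliding. The camera put its hinge-side face at 6.5 mm in the chamber frame, where 6 mm is home.
- **Lid angle:** I raised the lid slowly by the bar. The last plate fits from two cameras gave 1.3145 and 1.3141 rad (target 1.315), with the arm still.
- **Bystanders:** the vial, carton and petri dishes look unmoved. The timer's pixels did change, which I put down to the arm's shadow because it looks in place by eye.

**Irregularities and checks that disagreed:**
- **Bar creep:** during the lift the bar crept about 5 mm up the finger pads, and radial forces reached about 17 N. Near 1.21 rad I eased the jaws open by about a millimetre, keeping them around the bar, and re-seated it. The lid did not move noticeably.
- **Bar thickness:** the gripped opening reads 10.6 mm for the 12 mm bar, probably because the pads give.
- **Weight edge:** the last wrist view put the weight's front edge about 2 mm past where home should be, probably edge-pixel error.
- **Vertical force:** a push of about 6 N up on the tool remained at hand-in.

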